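# Unbolt the bonding tray and open its cover onto the spring stop

### The job

Slide the side bolt of the steel bonding tray fully back, then lift the cover by its front bar and swing it open, past upright, until it rests on the spring buffer of the stop post behind it. Bring it on gently, so that the buffer gives a little but is never driven to the end of its travel; leave the cover leaning there, pressing on the buffer, let go, and do not disturb the things lying around.

Things in the scene. Friction and masses are not known exactly. Their poses are not given: they have to be found in the camera images.
- tray: Fixed dark steel open box, 140 mm deep (x), 220 wide (y), 70 high, walls 8 mm, small glued glass bars inside. Origin under its centre, on the bench. x points from its front to its hinged rear, away from the robot; y to the side with the bolt; z up. Its cover is a flat aluminium frame with a clear pane, 140 x 220 x 8 mm, 0.3 to 0.5 kg.
- cover_hinge (a point): Middle of the cover's hinge line, which runs along the tray's top rear edge (tray y), 70 mm behind the tray's centre and 70.5 mm above the bench. The cover's underside passes through it. The point's axes turn with the cover; with the cover shut they are the tray's.
- cover_handle (a point): Middle of the cover's front pull bar: round steel, 12 mm thick, 108 mm long, parallel to the hinge, carried 50 mm ahead of the cover's front edge by two 8 mm rods 100 mm apart; free space between them and below. Shut, it lies 190 mm ahead of the hinge line and 4 mm above it, 75 mm above the bench; it swings round the hinge line with the cover. The bar may turn in a grip. Axes as cover_hinge.
- cover (a joint): Opening angle, rad: 0 shut, 1.57 upright, growing as the bar goes up and over, away from the robot. The hinge is stiff (about 0.45 N m of friction): the cover stays where it is left, and once pushed on to the buffer keeps pressing it a little when let go. It meets the buffer somewhere from 1.6 to 1.95 rad, differently each time. Nothing else stops it before 2.3 rad.
- bolt_knob (a point): Middle of the upright knob of the sliding bolt: steel pin 12 mm thick, 36 mm tall, this point 18 mm below its top and 104 mm above the bench. It stands on a flat bolt 16 mm wide, 6 mm thick, in a bracket on the tray's +y side; the bolt's end reaches over the cover's edge and keeps it shut. The bolt slides back along tray +y, away from the tray. Axes are the tray's.
- bolt (a joint): How far the bolt is drawn back, m: 0 to 0.005 at the start, locked; clear of the cover from 0.018; fully back at 0.030, its end stop. It slides with about 3 N of friction and stays where it is left.
- glue_bottle: Small closed bottle, 38 mm across, 85 mm tall, standing loose near the tray; origin under its centre. A bystander.
- glass_bar: Dark glass bar, 14 x 100 x 10 mm, lying loose on the bench near the tray; origin at the centre of its underside. A bystander.
- gauge_block: Steel block, 50 x 30 x 30 mm, lying loose near the tray; origin at the centre of its underside. A bystander.
- stop_post: Fixed steel post 190 mm tall, 32 mm wide, behind the tray (its +x side); origin under its centre. A screw through its head carries, towards the cover, a rubber-tipped spring buffer 170 mm above the bench: 7 N per mm, end of travel 3.5 mm. It meets the cover's back about 100 mm from the hinge line, so 1 mm adds some 3.5 N to the push at the front bar. The screw is set differently each time.

How it is judged:
By the outcome, as a careful person would: the job done as asked, in the order asked, and still so for the second after the job is handed in, with the robot touching nothing.
It also fails if it takes over 72 s, if anything falls off the work surface, if the arm or the gripper's body presses on something with over 40 N, if the wrist force passes 120 N, or if a joint passes its speed limit or range.

### The arm

A 6-joint arm with a two-finger parallel gripper is mounted at the origin on the work surface. World frame = base frame: x ahead of the robot, y to its left, z up, the work surface at z = 0. Lengths are in m, angles in rad, forces in N, time in s.
With the tool pointing down it reaches from about 0.275 to 1 m from the base axis. Payload 8.4 kg.
Tool frame: the origin (TCP) lies at the very end of the fingers, on their centre line; the grasp point (between the pads) lies ctrl.pinch_z behind it (ctrl.pinch_z is the distance from the TCP to the grasp point, in m); z points along the fingers, y is the line along which they close (so a half turn about z gives the same grasp; the last joint's range is limited). The gripper opens to 85 mm and grips with 20 to 120 N. Pads are 22 mm wide; open, the fingers measure 114 mm over their backs; the gripper's body (76 mm by 85 mm) begins 54 mm behind the grasp point. The pads swing forward as they close: fully open they stand 13 mm farther back than shut.
Start: joints at [1.319, 0.353, 1.633, -0, 1.155, -0.002], TCP at [0.155, 0.606, 0.231] pointing down, gripper open.
Joint ranges: [-2.63, 2.63], [-0.92, 2.1], [0.06, 2.66], [-1.3, 4.44], [0, 2.69], [-3.02, 3.02]. Speed limits (rad/s): [2.22, 2.22, 2.79, 3.14, 3.14, 3.14].

### API

Orientations are given as a unit quaternion [w, x, y, z].
In Python, from cell import ctrl gives the robot as it stands.
- The arm moves only by the tool jog_arm, never from a script. Its argument "targets" is one flat list of numbers, 7 for each row, row after row: the shift along the tool's x, y, z in cm, then the turn, a rotation vector about the tool's x, y, z in units of 6 degrees (1.0 is 6 degrees), then the closure, from -1 (fully open) to 1 (shut). A call has exactly 10 rows; each row is the pose to reach, as a shift and turn from the pose commanded when the call began, along the tool's axes at that moment; what a row does not reach only later rows make up. A row lasts 1/8 s, in which the tool goes at most 62.5 mm and 10.7 degrees, less where a joint would pass 70% of its speed; a pose out of reach is approached as far as the arm can. A call with a gripper value outside its range is refused whole. The fingers move at their own pace and stop on an object; "grip_force" is the grip in N (left out, the last holds). Time passes only in rows, so rows that repeat a pose let the fingers close, or fill a call up. It gives the time, the measured TCP pose, the force, the opening and the grip force at its end, in the units of the state.
- ctrl.get_state(): the state, without advancing time (a new reading comes with each control period).
- ctrl.capture(name): name is "scene" or "top"; returns the picture (480x640x3 uint8, blue, green, red); there is no depth.
- ctrl.camera_info(name): a dict with "intrinsics" (3x3 intrinsics, pixels), "dist_coeffs" ([k1, k2, p1, p2, k3] as OpenCV has them; the pictures are not rectified), "R" (3x3) and "t" (3): a world point X has camera coordinates R X + t. Camera axes: x right, y down, z forward; pixel columns grow to the right and rows downward; lengths in m; the calibration is good to about 2 mm. A picture is of the moment at which its call begins. camera_info takes no time and is no camera call.
- ctrl.sign_off(): hands the job in; it is judged then, once.
The state is a dict: "clock": time; "joints": joint angles; "joint_vel": joint speeds; "joint_efforts": joint torques, N m; "eef_pos": TCP position; "orientation": TCP orientation; "wrist_force": force on the tool from outside, world axes, zero at the start; "wrist_torque": the same for the moment, N m; "opening": opening from 0.0 (shut) to 1.0 (fully open); "gripper_force": force on a finger pad.
Only numpy, scipy, OpenCV 4.12 (cv2) and the standard library are available. Lean on these libraries where they do the work, as an engineer would, in place of code of your own. Each camera call takes 0.05 s, during which the arm holds its last target. There are 200 camera calls.

## Working session

There is one attempt and no reset: what is moved stays moved. The work goes in short steps, Python scripts to look and compute and a tool call to move; the robot and the scene stay as the last step left them, time stands still between calls to the robot, and variables do not carry over. Pictures are saved under pics/ and viewed, at most 10 in all, crops included, and the job is handed in when it is done.

Besides the shell and the picture viewer there is one more tool, called by a JSON object that holds its "op" and its "data". jog_arm: Moves the arm, as the interface text tells. Its arguments: {"type":"object","properties":{"targets":{"type":"array","items":{"type":"number"}},"grip_force":{"type":"number"}},"required":["targets"]}

```bash
mkdir -p pics
python3 - <<'E'
from cell import ctrl
import cv2
for n in("scene","top"):
    cv2.imwrite(f"pics/{n}0.png",ctrl.capture(n)); i=ctrl.camera_info(n); print(n,i)
print(ctrl.get_state(),ctrl.pinch_z)
E
```

```text
scene {'intrinsics': array([[570.29691804,   0.        , 318.03072743],
       [  0.        , 570.29691804, 237.93237603],
       [  0.        ,   0.        ,   1.        ]]), 'dist_coeffs': array([-0.12787774,  0.        ,  0.        ,  0.        ,  0.        ]), 'R': array([[ 0.64582654,  0.76345032,  0.00718901],
       [ 0.60561639, -0.50653077, -0.61372254],
       [-0.46490522,  0.40071209, -0.78948905]]), 't': array([-0.41149306, -0.26338806,  1.38822589])}
top {'intrinsics': array([[467.80444732,   0.        , 325.37272968],
       [  0.        , 467.80444732, 239.56191911],
       [  0.        ,   0.        ,   1.        ]]), 'dist_coeffs': array([0.00532155, 0.        , 0.        , 0.        , 0.        ]), 'R': array([[-0.01816609, -0.99971669,  0.01537982],
       [-0.99298621,  0.01624216, -0.11710924],
       [ 0.11682626, -0.01739936, -0.99299994]]), 't': array([0.05907038, 0.57351855, 0.83446763])}
{'clock': 0.1, 'joints': array([ 1.31864633e+00,  3.53579539e-01,  1.63404832e+00, -6.43029756e-06,
        1.15518359e+00, -2.40341308e-03]), 'joint_vel': array([ 0.00109845, -0.00085918, -0.00175699,  0.00033129,  0.00145597,
       -0.00038817]), 'joint_efforts': array([-1.36290935e-03, -6.06355691e+01, -3.42821145e+01, -4.44874320e-05,
        3.85552092e-03,  1.59384655e-05]), 'eef_pos': array([0.15437448, 0.60520648, 0.23064124]), 'orientation': array([-7.44364515e-05,  1.24547702e-01,  9.92213434e-01, -6.04844991e-04]), 'wrist_force': array([ 0.04283069, -0.15561971, -0.52918785]), 'wrist_torque': array([0.00217235, 0.05986274, 0.03457843]), 'gripper_force': 0.0, 'opening': 0.9988841915497084} 0.0187
```

View pics/scene0.png

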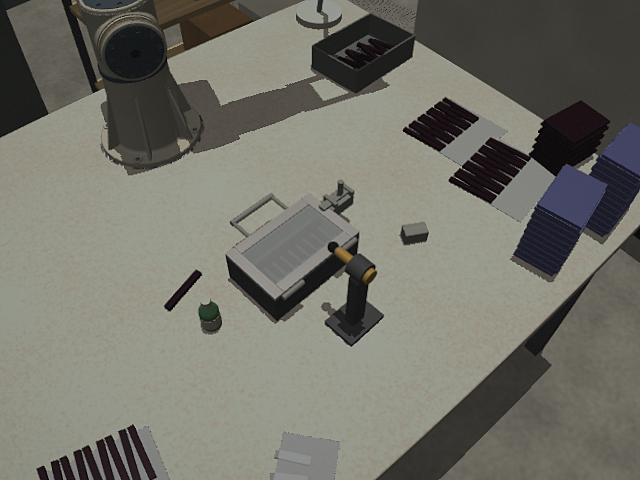

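View pics/top0.png

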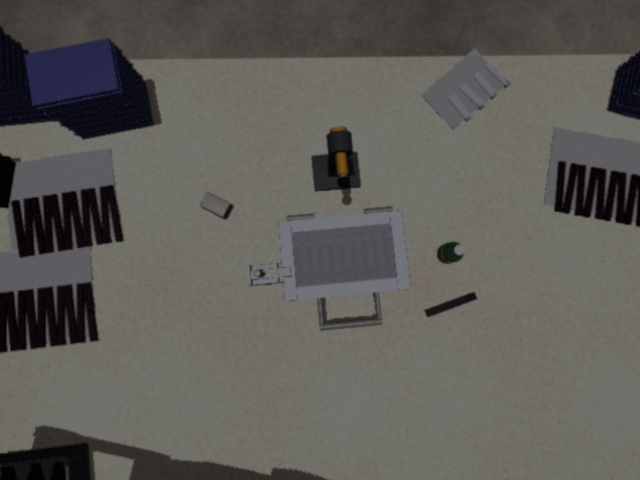

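The top view shows the tray cover at about (280–408, 212–298), its bar at (350,323), the knob near (262,273) and the post at (340,165). The bottle is at (451,252), the glass bar at (451,304) and the block at (216,205). I'll enlarge for exact pixels.

Run:
```python
import cv2
a=cv2.imread("pics/top0.png")[200:340,240:420]; cv2.imwrite("pics/t1.png",cv2.resize(a,(0,0),fx=4.2,fy=4.2,interpolation=2))
a=cv2.imread("pics/scene0.png")[170:310,220:390]; cv2.imwrite("pics/s1.png",cv2.resize(a,(0,0),fx=4.2,fy=4.2,interpolation=2))
```

```text
(no output)
```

View pics/t1.png

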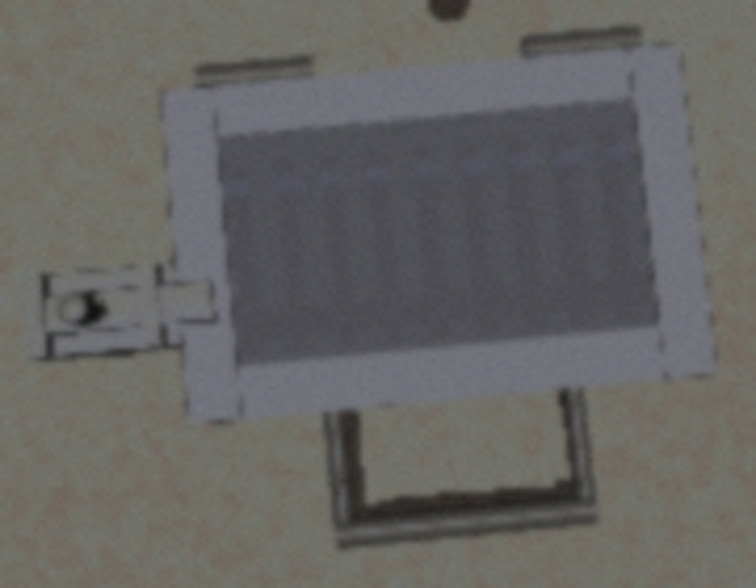

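View pics/s1.png

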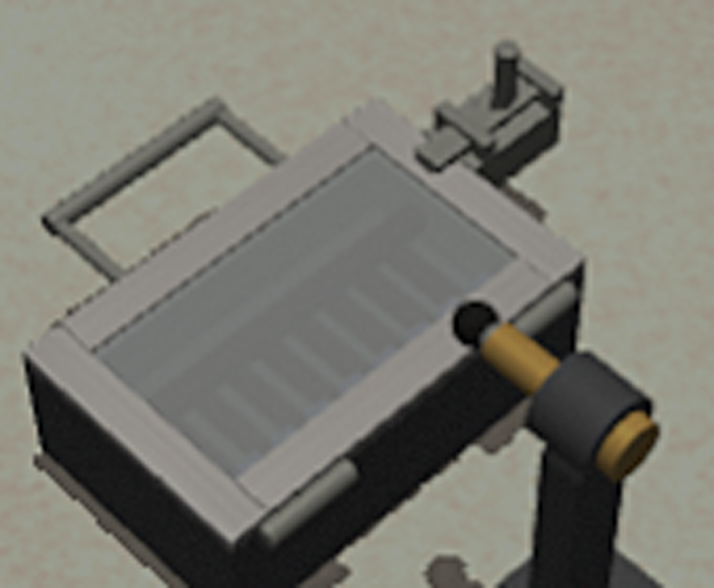

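The top crop shows the cover corners at (163,92), (680,45), (714,373) and (191,421), the bar ends at (340,534) and (597,510), and the knob top at (75,308). The scene crop shows the knob top at (507,48), the bar ends at (47,220) and (217,101), and the buffer tip at (474,323).

```bash
cat > h.py <<'E'
import numpy as np,cv2
from cell import ctrl
from scipy.optimize import least_squares
from scipy.spatial.transform import Rotation as Ro
C={n:ctrl.camera_info(n) for n in("scene","top")}
def proj(n,X):
    c=C[n]; return cv2.projectPoints(np.atleast_2d(X).astype(float),cv2.Rodrigues(c["R"])[0],c["t"],c["intrinsics"],c["dist_coeffs"])[0][:,0]
def onz(n,p,z):
    c=C[n]; q=cv2.undistortPoints(np.array([[p]],float),c["intrinsics"],c["dist_coeffs"])[0,0]
    d=c["R"].T@[q[0],q[1],1]; o=-c["R"].T@c["t"]; return o+d*(z-o[2])/d[2]
def T(): 
    s=ctrl.get_state(); q=s["orientation"]; return s,Ro.from_quat(q[[1,2,3,0]])
E
python3 - <<'E'
from h import *
tp=lambda u,v:(240+u/4.2-.4,200+v/4.2-.4); sp=lambda u,v:(220+u/4.2-.4,170+v/4.2-.4)
P=[("top",(.07,.11,.0785),tp(163,92)),("top",(.07,-.11,.0785),tp(680,45)),("top",(-.07,-.11,.0785),tp(714,373)),("top",(-.07,.11,.0785),tp(191,421)),
("top",(-.12,.054,.075),tp(340,534)),("top",(-.12,-.054,.075),tp(597,510)),("scene",(-.12,.054,.075),sp(217,103)),("scene",(-.12,-.054,.075),sp(47,220)),("scene",(-.07,-.11,.0785),sp(28,350)),("scene",(.07,-.11,.0785),sp(235,543)),("scene",(.07,.11,.0785),sp(582,262))]
def f(v,full=0):
    R=Ro.from_euler('z',v[2]).as_matrix(); return np.concatenate([(proj(n,R@X+[v[0],v[1],0])-p)[0] for n,X,p in P])
r=least_squares(f,[.5,0,0],loss='soft_l1'); print(r.x,np.round(f(r.x).reshape(-1,2),1))
v=r.x;R=Ro.from_euler('z',v[2]).as_matrix()
W=lambda X:R@X+[v[0],v[1],0]
print("handle",W([-.12,0,.075]),"hinge",W([.07,0,.0705]))
for n,p in(("top",tp(75,306)),("scene",sp(507,46))):
    k=onz(n,p,.122); print("knob",n,k,"tray",R.T@(k-[v[0],v[1],0]))
for n,p,z in(("top",(340,190),.17),("scene",sp(474,323),.17)): 
    k=onz(n,p,z);print("buf",k,R.T@(k-[v[0],v[1],0]))
for nm,p,z in(("bottle",(451,252),.08),("bar",(451,304),.01),("block",(216,205),.03)): print(nm,onz("top",p,z))
E
```

```text
[0.54165999 0.01786031 0.07733547] [[-0.5 -0.2]
 [ 0.2 -0.4]
 [ 1.2  0.4]
 [-0.3  1.2]
 [-0.8  0.2]
 [ 0.  -0.2]
 [ 0.9  0.6]
 [ 0.3  1.4]
 [-1.7  0.3]
 [-0.9  0.1]
 [ 1.3 -1.2]]
handle [0.42201865 0.0085893  0.075     ] hinge [0.61145076 0.0232684  0.0705    ]
knob top [0.5113207  0.16350787 0.122     ] tray [-0.01899611  0.1475562   0.122     ]
knob scene [0.50947481 0.16431528 0.122     ] tray [-0.0207741   0.14850381  0.122     ]
buf [0.6368668  0.02699927 0.17      ] [0.09562831 0.00175611 0.17      ]
buf [0.6483854  0.02074271 0.17      ] [ 0.10662911 -0.00537166  0.17      ]
bottle [ 0.54336462 -0.17013501  0.08      ]
bar [ 0.45127771 -0.18536275  0.01      ]
block [0.64327617 0.25252897 0.03      ]
```

{"op": "jog_arm", "data": {"targets": [-5,-3.8,0.5,0,0,-0.4,-0.1,-10,-7.5,1,0,0,-0.8,-0.1,-15,-11.3,2,0,0,-1.2,-0.1,-20,-15,3,0,0,-1.6,-0.1,-25,-18.8,4,0,0,-2,-0.1,-30,-22.5,5,0,0,-2.4,-0.1,-35,-26.3,6,0,0,-2.8,-0.1,-40,-30,6.5,0,0,-3.1,-0.1,-45.4,-33.9,7,0,0,-3.1,-0.1,-45.4,-33.9,7,0,0,-3.1,-0.1], "grip_force": 25}}

```text
clock: 1.35
eef_pos: [0.5124, 0.1619, 0.1608]
orientation: [-0.0, -0.035, 0.999, -0.0]
wrist_force: [-0.7, -0.2, -0.5]
opening: 0.55
gripper_force: 0.0
```

{"op": "jog_arm", "data": {"targets": [0.2,0.2,2,0,0,0,-0.1,0.2,0.2,4,0,0,0,-0.1,0.2,0.2,5.4,0,0,0,-0.1,0.2,0.2,6.3,0,0,0,-0.1,0.2,0.2,6.3,0,0,0,0.2,0.2,0.2,6.3,0,0,0,0.5,0.2,0.2,6.3,0,0,0,0.9,0.2,0.2,6.3,0,0,0,0.9,0.2,0.2,6.3,0,0,0,0.9,0.2,0.2,6.3,0,0,0,0.9]}}

```text
clock: 2.6
eef_pos: [0.5089, 0.1668, 0.0989]
orientation: [0.0, -0.037, 0.999, 0.0]
wrist_force: [-1.0, -0.7, 6.0]
opening: 0.131
gripper_force: 24.8
```

Run:
```python
from h import *
s,R=T(); print(s["eef_pos"],s["wrist_force"],s["opening"],s["gripper_force"],s["clock"])
a=ctrl.capture("top")[200:340,220:400]; b=ctrl.capture("scene")[130:270,250:430]
cv2.imwrite("pics/k1.png",np.hstack([cv2.resize(x,(0,0),fx=2.2,fy=2.2,interpolation=2) for x in(a,b)]))
```

```text
[0.50891024 0.16681294 0.09888329] [-1.01636612 -0.72181886  5.95854863] 0.1310924761006026 24.837920665740967 2.6
```

View pics/k1.png

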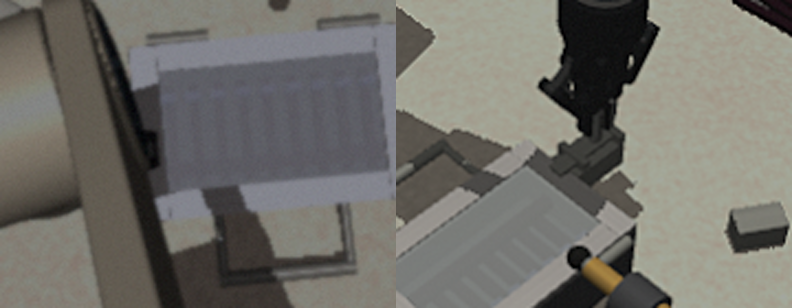

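The fingers hold the knob: the opening is 11 mm, and the view shows them around it at (600,125) in the combined crop. I'll ease up 2 mm and draw the bolt back.

{"op": "jog_arm", "data": {"targets": [0,0,-0.2,0,0,0,0.9,0,0.4,-0.2,0,0,0,0.9,0,0.8,-0.2,0,0,0,0.9,0,1.2,-0.2,0,0,0,0.9,0,1.6,-0.2,0,0,0,0.9,0,2.0,-0.2,0,0,0,0.9,0,2.3,-0.2,0,0,0,0.9,0,2.6,-0.2,0,0,0,0.9,0,2.7,-0.2,0,0,0,0.9,0,2.7,-0.2,0,0,0,0.9]}}

```text
clock: 3.95
eef_pos: [0.5065, 0.1919, 0.0993]
orientation: [-0.0, -0.038, 0.999, -0.002]
wrist_force: [6.2, -9.4, -9.2]
opening: 0.127
gripper_force: 25.8
```

{"op": "jog_arm", "data": {"targets": [0,0.1,0.1,0,0,0,0.9,0,0.2,0.1,0,0,0,0.9,0,0.3,0.1,0,0,0,0.9,0,0.4,0.1,0,0,0,0.9,0,0.5,0.1,0,0,0,0.9,0,0.6,0.1,0,0,0,0.9,0,0.6,0.1,0,0,0,0.9,0,0.6,0.1,0,0,0,0.9,0,0.6,0.1,0,0,0,0.9,0,0.6,0.1,0,0,0,0.9]}}

```text
clock: 5.2
eef_pos: [0.5063, 0.193, 0.0989]
orientation: [-0.0, -0.039, 0.999, -0.005]
wrist_force: [9.0, -39.8, 2.7]
opening: 0.126
gripper_force: 28.5
```

{"op": "jog_arm", "data": {"targets": [0,-0.4,0,0,0,0,0.9,0,-0.4,0,0,0,0,0.5,0,-0.4,0,0,0,0,0.2,0,-0.4,0,0,0,0,0,0,-0.4,0,0,0,0,0,0,-0.4,-1,0,0,0,0,0,-0.4,-3,0,0,0,0,0,-0.4,-6,0,0,0,0,0,-0.4,-10,0,0,0,0,0,-0.4,-10,0,0,0,0]}}

```text
clock: 6.45
eef_pos: [0.5083, 0.1965, 0.203]
orientation: [0.003, -0.037, 0.999, 0.001]
wrist_force: [-0.4, -0.0, -0.5]
opening: 0.501
gripper_force: 0.0
```

Run:
```python
from h import *
s,R=T(); print(s["eef_pos"],s["wrist_force"],s["opening"],s["joints"],R.as_matrix())
cv2.imwrite("pics/k2.png",cv2.resize(ctrl.capture("scene")[150:310,220:430],(0,0),fx=3.5,fy=3.5,interpolation=2))
# target: above handle, tool y along tray -x/+x, z .17
yaw=.0773
for sg in(1,-1):
    y=sg*np.array([np.cos(yaw),np.sin(yaw),0]); z=np.array([0,0,-1.]); x=np.cross(y,z)
    Rt=Ro.from_matrix(np.c_[x,y,z]); print(sg,"turn/6deg",(R.inv()*Rt).as_rotvec(degrees=True)/6)
print("shift cm",R.inv().apply(np.array([.422,.0086,.16])-s["eef_pos"])*100)
```

```text
[0.50825687 0.19652034 0.20295751] [-0.37431166 -0.01390549 -0.47028711] 0.5013757057160075 [ 3.66166941e-01  2.56275259e-01  1.83832831e+00  5.57954645e-05
  1.04068925e+00 -1.27959258e+00] [[-0.99717602 -0.07487046  0.00586493]
 [-0.0748581   0.99719154  0.00230052]
 [-0.0060207   0.00185499 -0.99998015]]
1 turn/6deg [ 0.05901199  0.03130276 14.97736319]
-1 turn/6deg [ -0.03132299   0.05905014 -15.02252864]
shift cm [ 10.03392728 -18.10141697   4.20184484]
```

View pics/k2.png

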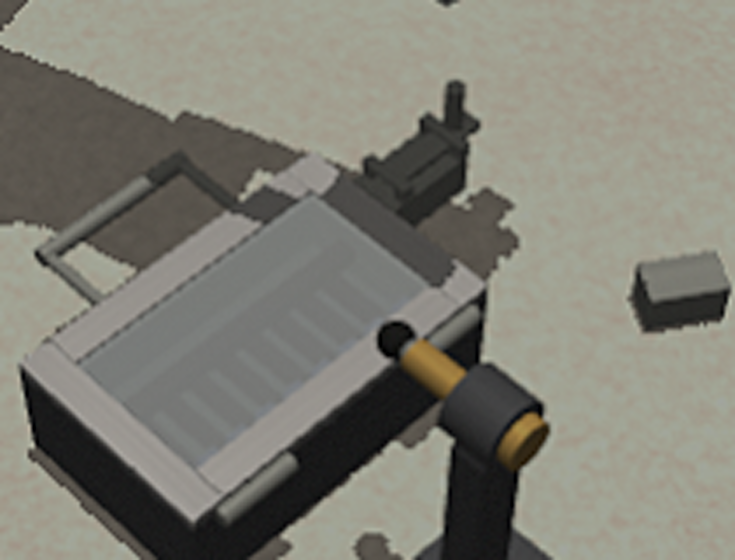

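The view shows the knob now at the outer end of its bracket, at (455,100), and the bolt's end off the cover. Next I move above the bar with the gripper turned a quarter.

{"op": "jog_arm", "data": {"targets": [1.1,-2,0,0,0,1.7,0,2.2,-4,0,0,0,3.4,0,3.3,-6,0,0,0,5.1,0,4.4,-8,0.5,0,0,6.8,0,5.5,-10,1,0,0,8.5,0,6.6,-12,2,0,0,10.2,0,7.7,-14,3,0,0,11.9,0,8.8,-16,3.6,0,0,13.6,0,10,-18.1,4.2,0,0,15,0,10,-18.1,4.2,0,0,15,0]}}

```text
clock: 7.75
eef_pos: [0.4184, 0.0069, 0.1561]
orientation: [-0.001, 0.681, 0.733, -0.001]
wrist_force: [1.1, -0.1, 0.4]
opening: 0.498
gripper_force: 0.0
```

Run:
```python
from h import *
s,R=T(); print(s["eef_pos"],s["opening"],s["joints"],R.as_matrix())
print("shift cm",R.inv().apply(np.array([.422,.0086,.075-.0187])-s["eef_pos"])*100)
```

```text
[0.41836622 0.00691203 0.15614532] 0.4977434242531125 [ 1.29931267e-02  1.30720060e-01  2.12616301e+00 -9.13738973e-05
  8.87699684e-01 -6.02261902e-02] [[-7.32113747e-02  9.97311968e-01 -2.98892006e-03]
 [ 9.97316441e-01  7.32113742e-02 -1.09715176e-04]
 [ 1.09402687e-04 -2.98893151e-03 -9.99995527e-01]]
shift cm [0.1406485  0.40460184 9.98338264]
```

{"op": "jog_arm", "data": {"targets": [0.1,0.2,3,0,0,0,0,0.1,0.2,6,0,0,0,0,0.1,0.2,8.5,0,0,0,0,0.1,0.2,9.8,0,0,0,0,0.1,0.2,9.8,0,0,0,0,0.1,0.2,9.8,0,0,0,0.3,0.1,0.2,9.8,0,0,0,0.6,0.1,0.2,9.8,0,0,0,0.9,0.1,0.2,9.8,0,0,0,0.9,0.1,0.2,9.8,0,0,0,0.9], "grip_force": 30}}

```text
clock: 9.0
eef_pos: [0.421, 0.0088, 0.0599]
orientation: [-0.001, 0.68, 0.733, -0.001]
wrist_force: [-4.4, -1.0, 7.8]
opening: 0.128
gripper_force: 29.3
```

```bash
cat > arc.py <<'E'
from h import *
s,R=T(); M=R.as_matrix(); print(s["eef_pos"],s["wrist_force"],s["opening"],s["gripper_force"],M[:,2],s["clock"])
yaw=.0773; ux=np.array([np.cos(yaw),np.sin(yaw),0]); H=np.array([.6115,.0233,.0705])
g=s["eef_pos"]-M[:,2]*ctrl.pinch_z  # grasp point
d=g-H; h=-d@ux; a0=np.arctan2(.0045,.190)
th0=np.arctan2(d[2],h)-a0; r=np.hypot(h,d[2]); print("th",th0,"r",r,"lat",d@np.cross([0,0,1],ux))
import sys
for th in np.arange(th0,float(sys.argv[1])+.01,float(sys.argv[2])):
    p=H+r*(-ux*np.cos(th+a0)+np.array([0,0,1])*np.sin(th+a0))+ (d@np.cross([0,0,1],ux))*np.cross([0,0,1],ux)
    print(round(th,3),np.round(R.inv().apply(p-g)*100,2))
E
python3 arc.py 1.6 .08
```

```text
[0.42103596 0.00877463 0.05986578] [-4.41602311 -0.96306118  7.84207559] 0.12804245476090967 29.338811337947845 [-1.51156199e-03 -6.32938749e-05 -9.99998856e-01] 9.0
th 0.018526753615733325 r 0.19115894514700613 lat 0.00022521534019749698
0.019 [ 0.  0. -0.]
0.099 [ 0.    0.12 -1.52]
0.179 [ 0.    0.37 -3.03]
0.259 [ 0.    0.73 -4.52]
0.339 [ 0.    1.21 -5.97]
0.419 [ 0.    1.81 -7.38]
0.499 [ 0.01  2.52 -8.73]
0.579 [ 1.000e-02  3.330e+00 -1.003e+01]
0.659 [ 1.000e-02  4.240e+00 -1.125e+01]
0.739 [ 1.00e-02  5.25e+00 -1.24e+01]
0.819 [  0.02   6.35 -13.47]
0.899 [  0.02   7.53 -14.44]
0.979 [  0.02   8.78 -15.31]
1.059 [  0.02  10.1  -16.09]
1.139 [  0.03  11.48 -16.75]
1.219 [  0.03  12.9  -17.31]
1.299 [  0.03  14.37 -17.74]
1.379 [  0.04  15.86 -18.06]
1.459 [  0.04  17.38 -18.26]
1.539 [  0.05  18.91 -18.34]
```

{"op": "jog_arm", "data": {"targets": [0,0.1,-1.5,0,0,0,0.9,0,0.4,-3,0,0,0,0.9,0,0.7,-4.5,0,0,0,0.9,0,1.2,-6,0,0,0,0.9,0,1.8,-7.4,0,0,0,0.9,0,2.5,-8.7,0,0,0,0.9,0,3.3,-10,0,0,0,0.9,0,4.2,-11.2,0,0,0,0.9,0,5.2,-12.4,0,0,0,0.9,0,5.2,-12.4,0,0,0,0.9]}}

```text
clock: 10.25
eef_pos: [0.4668, 0.0123, 0.1834]
orientation: [-0.005, 0.68, 0.733, -0.005]
wrist_force: [-28.8, -2.1, 25.6]
opening: 0.126
gripper_force: 31.4
```

```bash
python3 arc.py 1.6 .08
```

```text
[0.46683365 0.01227765 0.18338137] [-28.75726979  -2.07826698  25.56487376] 0.12623287307903058 31.36041820049286 [-1.47379777e-02 -8.40182147e-04 -9.99891037e-01] 10.25
th 0.7138867933292161 r 0.19566022872561983 lat 0.00017652044078894272
0.714 [0. 0. 0.]
0.794 [ 0.    1.08 -1.13]
0.874 [ 0.01  2.25 -2.17]
0.954 [ 0.01  3.5  -3.12]
1.034 [ 0.01  4.82 -3.96]
1.114 [ 0.02  6.2  -4.69]
1.194 [ 0.02  7.63 -5.31]
1.274 [ 0.02  9.12 -5.82]
1.354 [ 0.03 10.63 -6.2 ]
1.434 [ 0.03 12.18 -6.46]
1.514 [ 0.03 13.73 -6.6 ]
1.594 [ 0.04 15.3  -6.61]
```

{"op": "jog_arm", "data": {"targets": [0,-0.1,-0.1,0,0,0,0.9,0,-0.2,-0.2,0,0,0,0.9,0,-0.3,-0.3,0,0,0,0.9,0,-0.3,-0.3,0,0,0,0.9,0,-0.3,-0.3,0,0,0,0.9,0,-0.3,-0.3,0,0,0,0.9,0,-0.3,-0.3,0,0,0,0.9,0,-0.3,-0.3,0,0,0,0.9,0,-0.3,-0.3,0,0,0,0.9,0,-0.3,-0.3,0,0,0,0.9]}}

```text
clock: 11.5
eef_pos: [0.4687, 0.0124, 0.1861]
orientation: [-0.001, 0.68, 0.733, -0.001]
wrist_force: [-8.3, 0.1, 1.5]
opening: 0.127
gripper_force: 29.9
```

```bash
python3 arc.py 1.6 2
```

```text
[0.46868853 0.01240391 0.18608308] [-8.27767542  0.13788602  1.45854487] 0.12709894925650184 29.863545298576355 [-4.13664200e-03 -9.59569524e-05 -9.99991439e-01] 11.5
th 0.7297709297664332 r 0.1962742707801826 lat 0.00016060357336128507
0.73 [ 0. -0. -0.]
```

{"op": "jog_arm", "data": {"targets": [0,0.8,-0.9,0,0,0,0.9,0,1.7,-1.7,0,0,0,0.9,0,2.6,-2.4,0,0,0,0.9,0,3.5,-3.1,0,0,0,0.9,0,4.5,-3.7,0,0,0,0.9,0,5.5,-4.3,0,0,0,0.9,0,6.5,-4.8,0,0,0,0.9,0,7.5,-5.2,0,0,0,0.9,0,7.5,-5.2,0,0,0,0.9,0,7.5,-5.2,0,0,0,0.9]}}

```text
clock: 12.75
eef_pos: [0.5464, 0.0183, 0.2395]
orientation: [0.001, 0.68, 0.733, 0.001]
wrist_force: [-1.6, -0.3, 5.6]
opening: 0.126
gripper_force: 30.5
```

```bash
python3 arc.py 1.6 .06
python3 - <<'E'
from h import *
a=ctrl.capture("top")[60:360,200:440]; b=ctrl.capture("scene")[60:360,200:440]
cv2.imwrite("pics/c1.png",np.hstack([cv2.resize(x,(0,0),fx=1.65,fy=1.65,interpolation=2) for x in(a,b)]))
E
```

```text
[0.54638136 0.01828286 0.23948271] [-1.63902384 -0.34089104  5.55227978] 0.12576816599549345 30.542586743831635 [ 2.48573862e-03  3.93681533e-04 -9.99996833e-01] 12.75
th 1.2120108214502958 r 0.1987373030803605 lat 2.2750215281423e-05
1.212 [-0. -0.  0.]
1.272 [ 0.    1.14 -0.36]
1.332 [ 0.01  2.3  -0.64]
1.392 [ 0.01  3.47 -0.86]
1.452 [ 0.01  4.65 -1.  ]
1.512 [ 0.01  5.84 -1.08]
1.572 [ 0.02  7.03 -1.08]
```

View pics/c1.png

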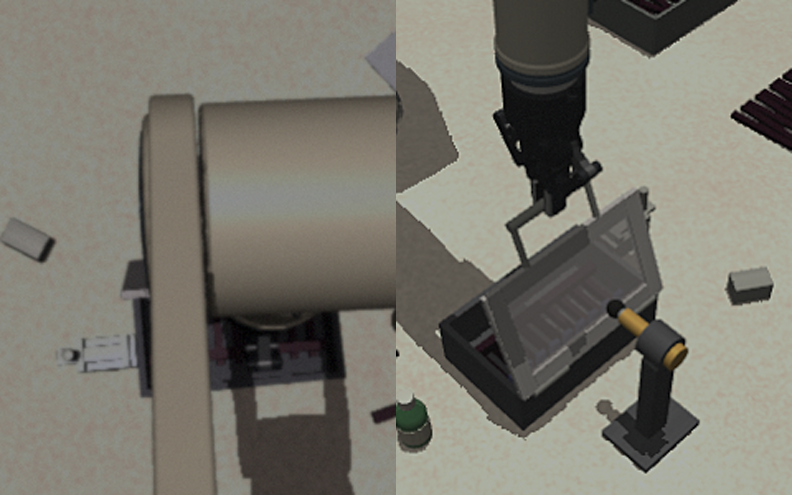

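The scene view shows the cover raised about 70°, with the bar (545,205) still held between the fingers and nothing else disturbed. I'll go on to nearly upright, then creep.

{"op": "jog_arm", "data": {"targets": [0,0.8,-0.2,0,0,0,0.9,0,1.6,-0.4,0,0,0,0.9,0,2.4,-0.6,0,0,0,0.9,0,3.2,-0.8,0,0,0,0.9,0,4,-0.9,0,0,0,0.9,0,4.8,-1,0,0,0,0.9,0,5.4,-1,0,0,0,0.9,0,6,-1.1,0,0,0,0.9,0,6,-1.1,0,0,0,0.9,0,6,-1.1,0,0,0,0.9]}}

```text
clock: 14.1
eef_pos: [0.6062, 0.0228, 0.2492]
orientation: [0.0, 0.68, 0.733, 0.001]
wrist_force: [1.2, 2.4, 0.2]
opening: 0.125
gripper_force: 30.9
```

```bash
python3 arc.py 1.9 .05
```

```text
[0.6061575  0.02280257 0.24921083] [1.18087764 2.41832306 0.24941624] 0.1251351105079677 30.920183658599854 [ 1.43780284e-03  3.30336786e-04 -9.99998912e-01] 14.1
th 1.5198084926283089 r 0.19748444412038868 lat -8.746508170356727e-05
1.52 [0. 0. 0.]
1.57 [ 0.    0.99 -0.  ]
1.62 [0.   1.97 0.05]
1.67 [0.01 2.96 0.15]
1.72 [0.01 3.93 0.29]
1.77 [0.01 4.9  0.49]
1.82 [0.01 5.86 0.73]
1.87 [0.02 6.8  1.02]
```

{"op": "jog_arm", "data": {"targets": [0,0.3,0,0,0,0,0.9,0,0.6,0,0,0,0,0.9,0,0.9,0,0,0,0,0.9,0,1.2,0,0,0,0,0.9,0,1.5,0,0,0,0,0.9,0,1.7,0,0,0,0,0.9,0,1.9,0,0,0,0,0.9,0,2.1,0,0,0,0,0.9,0,2.2,0.1,0,0,0,0.9,0,2.2,0.1,0,0,0,0.9]}}

```text
clock: 15.35
eef_pos: [0.6281, 0.0243, 0.2487]
orientation: [0.0, 0.68, 0.733, 0.001]
wrist_force: [-1.7, 3.5, 1.9]
opening: 0.126
gripper_force: 31.0
```

{"op": "jog_arm", "data": {"targets": [0,0.05,0,0,0,0,0.9,0,0.1,0,0,0,0,0.9,0,0.15,0,0,0,0,0.9,0,0.2,0,0,0,0,0.9,0,0.25,0,0,0,0,0.9,0,0.3,0.05,0,0,0,0.9,0,0.35,0.05,0,0,0,0.9,0,0.4,0.05,0,0,0,0.9,0,0.45,0.05,0,0,0,0.9,0,0.5,0.05,0,0,0,0.9]}}

```text
clock: 16.6
eef_pos: [0.6326, 0.0246, 0.248]
orientation: [0.0, 0.68, 0.733, 0.0]
wrist_force: [-2.9, 3.7, 5.6]
opening: 0.123
gripper_force: 31.4
```

{"op": "jog_arm", "data": {"targets": [0,0.05,-0.05,0,0,0,0.9,0,0.1,-0.05,0,0,0,0.9,0,0.15,-0.05,0,0,0,0.9,0,0.2,-0.05,0,0,0,0.9,0,0.25,0,0,0,0,0.9,0,0.3,0,0,0,0,0.9,0,0.35,0,0,0,0,0.9,0,0.4,0,0,0,0,0.9,0,0.45,0,0,0,0,0.9,0,0.5,0,0,0,0,0.9]}}

```text
clock: 17.85
eef_pos: [0.6373, 0.0249, 0.2476]
orientation: [-0.0, 0.68, 0.733, -0.0]
wrist_force: [-4.3, 3.1, -0.3]
opening: 0.121
gripper_force: 30.8
```

{"op": "jog_arm", "data": {"targets": [0,0.05,0,0,0,0,0.9,0,0.1,0,0,0,0,0.9,0,0.1,0,0,0,0,0.9,0,0.15,0,0,0,0,0.9,0,0.15,0,0,0,0,0.9,0,0.2,0,0,0,0,0.9,0,0.2,0,0,0,0,0.9,0,0.25,0,0,0,0,0.9,0,0.25,0.05,0,0,0,0.9,0,0.3,0.05,0,0,0,0.9]}}

```text
clock: 19.1
eef_pos: [0.6404, 0.0252, 0.2474]
orientation: [0.0, 0.68, 0.733, 0.0]
wrist_force: [-3.9, 2.1, -4.0]
opening: 0.122
gripper_force: 30.3
```

{"op": "jog_arm", "data": {"targets": [0,0.05,0.05,0,0,0,0.9,0,0.1,0.05,0,0,0,0.9,0,0.15,0.05,0,0,0,0.9,0,0.2,0.1,0,0,0,0.9,0,0.25,0.1,0,0,0,0.9,0,0.3,0.1,0,0,0,0.9,0,0.3,0.1,0,0,0,0.9,0,0.35,0.1,0,0,0,0.9,0,0.35,0.1,0,0,0,0.9,0,0.4,0.1,0,0,0,0.9]}}

```text
clock: 20.35
eef_pos: [0.6446, 0.0255, 0.2465]
orientation: [0.0, 0.68, 0.733, 0.0]
wrist_force: [-2.8, 1.9, 4.1]
opening: 0.126
gripper_force: 31.1
```

{"op": "jog_arm", "data": {"targets": [0,0.05,0,0,0,0,0.9,0,0.1,0,0,0,0,0.9,0,0.15,0,0,0,0,0.9,0,0.2,0.05,0,0,0,0.9,0,0.25,0.05,0,0,0,0.9,0,0.3,0.05,0,0,0,0.9,0,0.3,0.05,0,0,0,0.9,0,0.35,0.05,0,0,0,0.9,0,0.35,0.05,0,0,0,0.9,0,0.4,0.05,0,0,0,0.9]}}

```text
clock: 21.6
eef_pos: [0.6482, 0.0258, 0.2456]
orientation: [-0.0, 0.68, 0.733, -0.0]
wrist_force: [-2.8, 2.7, 2.5]
opening: 0.124
gripper_force: 31.0
```

{"op": "jog_arm", "data": {"targets": [0,0.05,0,0,0,0,0.9,0,0.1,0,0,0,0,0.9,0,0.15,0,0,0,0,0.9,0,0.2,0.05,0,0,0,0.9,0,0.25,0.05,0,0,0,0.9,0,0.3,0.05,0,0,0,0.9,0,0.3,0.05,0,0,0,0.9,0,0.35,0.05,0,0,0,0.9,0,0.35,0.05,0,0,0,0.9,0,0.4,0.05,0,0,0,0.9]}}

```text
clock: 22.85
eef_pos: [0.652, 0.026, 0.245]
orientation: [-0.0, 0.68, 0.733, -0.0]
wrist_force: [-5.8, 0.9, -0.3]
opening: 0.124
gripper_force: 30.7
```

{"op": "jog_arm", "data": {"targets": [0,0.05,0,0,0,0,0.9,0,0.05,0,0,0,0,0.9,0,0.1,0,0,0,0,0.9,0,0.1,0.05,0,0,0,0.9,0,0.15,0.05,0,0,0,0.9,0,0.15,0.05,0,0,0,0.9,0,0.2,0.05,0,0,0,0.9,0,0.2,0.05,0,0,0,0.9,0,0.2,0.05,0,0,0,0.9,0,0.2,0.05,0,0,0,0.9]}}

```text
clock: 24.1
eef_pos: [0.6535, 0.0261, 0.2447]
orientation: [-0.001, 0.68, 0.733, -0.001]
wrist_force: [-8.0, 0.7, 2.1]
opening: 0.124
gripper_force: 30.9
```

{"op": "jog_arm", "data": {"targets": [0,0.05,0,0,0,0,0.9,0,0.05,0,0,0,0,0.9,0,0.1,0,0,0,0,0.9,0,0.1,0,0,0,0,0.9,0,0.15,0,0,0,0,0.9,0,0.15,0,0,0,0,0.9,0,0.15,0,0,0,0,0.9,0,0.15,0,0,0,0,0.9,0,0.15,0,0,0,0,0.9,0,0.15,0,0,0,0,0.9]}}

```text
clock: 25.35
eef_pos: [0.6545, 0.0262, 0.2444]
orientation: [-0.001, 0.68, 0.733, -0.001]
wrist_force: [-9.6, 1.0, 2.3]
opening: 0.126
gripper_force: 30.9
```

{"op": "jog_arm", "data": {"targets": [0,0,0,0,0,0,0.6,0,0,0,0,0,0,0.4,0,0,0,0,0,0,0.2,0,0,0,0,0,0,0,0,0,0,0,0,0,0,0,0,0,0,0,0,0,0,0,-1,0,0,0,0,0,0,-3,0,0,0,0,0,0,-6,0,0,0,0,0,0,-10,0,0,0,0]}}

```text
clock: 26.6
eef_pos: [0.6555, 0.0263, 0.3457]
orientation: [-0.0, 0.68, 0.733, -0.0]
wrist_force: [0.1, 0.8, -0.3]
opening: 0.501
gripper_force: 0.0
```

{"op": "jog_arm", "data": {"targets": [0,-2,-1,0,0,0,0,0,-5,-2,0,0,0,0,0,-9,-3,0,0,0,0,0,-14,-3,0,0,0,0,0,-19,-3,0,0,0,0,0,-23,-3,0,0,0,0,0,-25,-3,0,0,0,0,0,-25,-3,0,0,0,0,0,-25,-3,0,0,0,0,0,-25,-3,0,0,0,0]}}

```text
clock: 27.85
eef_pos: [0.4076, 0.0077, 0.3747]
orientation: [-0.0, 0.68, 0.733, -0.0]
wrist_force: [1.2, -0.0, -0.5]
opening: 0.5
gripper_force: 0.0
```

Run:
```python
from h import *
s,R=T(); print(s["eef_pos"],s["wrist_force"],s["clock"])
a=ctrl.capture("top")[60:360,200:500]; b=ctrl.capture("scene")[160:360,180:380]
cv2.imwrite("pics/f1.png",np.hstack([cv2.resize(x,(400,400),interpolation=2) for x in(a,b)]))
```

```text
[0.4075595  0.0077475  0.37465059] [ 1.17966403 -0.00152829 -0.51325496] 27.85
```

View pics/f1.png

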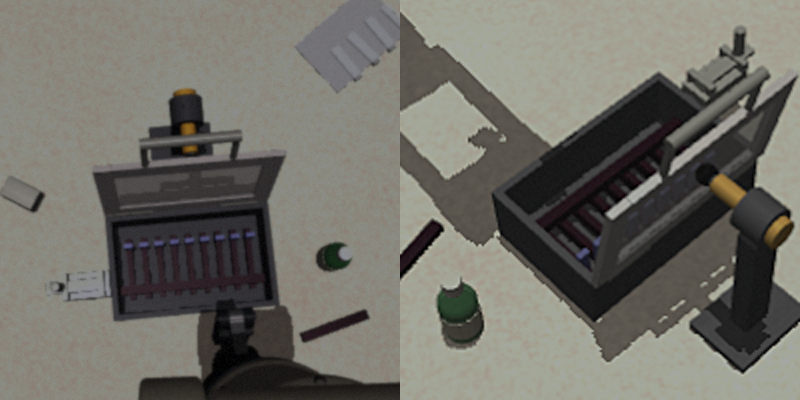

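The cover leans on the buffer tip at (705,175) in the right view, and the bolt is back, with its knob at (740,40). The bottle, glass bar and block haven't moved, and the robot is clear. I'm handing the job in.

```bash
python3 -c "
from cell import ctrl
print(ctrl.sign_off())"
```

```text
the job is handed in; nothing more can be done
None
```

The job is handed in at about 28 s: the bolt is drawn back to its end stop and the cover leans on the buffer, which I pressed about 2 mm of its 3.5 mm (estimated from the wrist force) before letting go; the last picture shows the bottle, glass bar and block undisturbed.

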